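# Set the gib screw of a sliding length stop

## Task

Set the gib screw of the sliding length stop: turn its T-handle clockwise until the screw bottoms on the slide bar, gently, without forcing it, and back it off a quarter of a turn so that the bar runs free without play. Then slide the bar along until its stop plate stands fully against the tall end block. The screw must stay at that setting, and everything else on the bench stays where it is.

Things in the scene. Friction and masses are not known exactly. Their poses are not given: they have to be found in the camera images.
- jig: the length-stop jig, screwed to the bench: plywood base 150 x 340 x 18 mm; origin under its centre on the bench top; x across, y along the slide bar towards the tall end block (dark wood, 84 x 30 x 40 mm on top of the base, its face at y = 135 mm). A guide block (wood, 74 wide, 90 long, 42 mm high on the base, centre at y = -70 mm) holds the bar; the gib screw stands in its top
- screw_handle (a point): centre of the screw's T-handle, on the vertical screw axis at jig x = 0, y = -70 mm, about 94 mm above the bench: a straight wooden bar 60 mm long (point's x axis), 14 mm thick (y), 18 mm high (z), its underside 24 mm above the guide block; take it from above across its 14 mm. The point turns with the screw, so its yaw tells how far the screw has turned
- screw_foot (a point): lower end of the gib screw, hidden in the guide block; z up, does not turn. Right-hand thread, 1 mm a turn: clockwise from above sinks it. It starts 0.6 to 2.4 rad short of bottoming, with the handle at any yaw when it bottoms, so that it must be felt home; its height is known far too coarsely
- bar_top (a point): point on the slide bar's top face, on which the screw bottoms (z up); moves with the bar. Feel of the screw: thread friction 0.04 N m; once home the handle stands still and the torque climbs, slowly while the handle settles between the pads, then by up to 15 N m per rad of wrist turn: go in steps of 0.05 to 0.1 rad and stop at 0.3 to 0.5 N m; 2 N m is forcing
- slide_bar (a joint): travel of the slide bar along the jig's y axis in m: 0.090 = stop plate against the tall end block; it starts at -0.01 to 0.04. Steel bar 30 x 12 mm with an aluminium stop plate (56 x 6 x 26 mm) at its front end. Slides with about 1.5 N once the screw is backed off; a bottomed screw drags on it with a few N more
- bar_knob (a point): grip point on the bar's turned wooden knob, 54 mm above the bench, on the knob's vertical axis at jig x = 0, y = 9 mm + travel: knob 24 mm in diameter from 47 to 62 mm above the bench, its top at 69 mm; 36 mm behind the stop plate's front face. Axes as the jig's
- pencil: a flat carpenter's pencil, 166 x 12 x 9 mm, lying on the rear ledge of the jig's base; origin under its centre; not to be moved
- offcut: a sawn wooden offcut, 190 x 45 x 22 mm, lying in front of the jig; origin under its centre; not to be moved
- try_square: a try square, 130 x 178 x 25 mm, lying flat near the front of the bench; origin under its centre; not to be moved
- oil_stone: a small dark oil stone, 62 x 26 x 16 mm, left of the jig; origin under its centre; not to be moved
- marking_gauge: a wooden marking gauge, 190 x 81 x 48 mm, front right; origin under its centre; not to be moved
- mallet: a joiner's mallet, 276 x 124 x 72 mm, on the left; origin under its centre; not to be moved

How it is judged (in metres and radians):
On the way, in this order (a step that is already met when the one before it is completed fails the run):
1. the screw is turned in until its foot bottoms on the slide bar (z of screw_foot in the frame of bar_top below 0 m), for 0.05 s.
2. the screw is backed off a quarter of a turn (60 to 120 degrees from where it bottomed) (z of screw_foot in the frame of bar_top between 0.00017 and 0.00033 m), for 0.2 s.
3. the bar is pushed against the tall end block, the screw still at its setting (all of step 2 and value of joint slide_bar above 0.087 m), for 0.2 s.
At the end, for the whole second after the job is handed in: The gib screw stands a quarter of a turn off the slide bar (60 to 120 degrees, which is its foot 0.17 to 0.33 mm clear), the bar is at rest with its stop plate within 3 mm of the tall end block, and the other things are where they were, to 20 mm (all of step 3 and velocity of joint slide_bar below 0.01 m/s); the robot touches nothing.
It fails at once if the screw is forced home with more than about 2 N m at the handle, which presses its foot 0.006 mm into the bar (z of screw_foot in the frame of bar_top below -6e-06 m).
It fails at once if one of the other things is moved by more than 20 mm (distance of any of pencil, offcut, try_square, oil_stone, marking_gauge, mallet from where it was at the start of the episode above 0.02 m).
It also fails if it takes over 58 s, if anything falls off the work surface, if the arm or the gripper's body presses on something with over 40 N, if the wrist force passes 120 N, or if a joint passes its speed limit or range.

## Robot

A 6-joint arm with a two-finger parallel gripper is mounted at the origin on a cart in front of the work surface, level with it; the furniture and walls round the work are solid. World frame = base frame: x ahead of the robot, y to its left, z up, the work surface at z = 0. Lengths are in mm, angles in rad, forces in N, time in s.
With the tool pointing down it reaches from about 375 to 925 mm from the base axis. Payload 5.7 kg.
Tool frame: the origin (TCP) lies at the very end of the fingers, on their centre line; the grasp point (between the pads) lies 19 mm behind it (tcp_to_grasp is the distance from the TCP to the grasp point, in mm); z points along the fingers, y is the line along which they close (so a half turn about z gives the same grasp; the last joint's range is limited). The gripper opens to 85 mm and grips with 20 to 120 N. Pads are 22 mm wide; open, the fingers measure 114 mm over their backs; the gripper's body (76 mm by 85 mm) begins 54 mm behind the grasp point. The pads swing forward as they close: fully open they stand 13 mm farther back than shut.
Start: joints at [-1.32, 0.359, 1.51, -0, 1.272, -0.115], TCP at [214.6, -560.274, 208.867] pointing down, gripper open.
Joint ranges: [-2.97, 2.97], [-1.01, 2.36], [0.21, 2.38], [-0.96, 4.11], [0.2, 2.71], [-2.98, 2.98]. Speed limits (rad/s): [2.39, 2.39, 3.14, 3.14, 3.14, 3.14].

## Interface

Orientations are given as a 3x3 rotation matrix whose columns are the frame's x, y, z axes.
In Python, from plant import get_state, read_camera, camera_params, close_job, tcp_to_grasp gives the robot as it stands. The module is installed in compiled form; this text tells all that it offers.
- The arm moves only by the tool apply_moves, never from a script. Its argument "moves" is a list of rows, each a list of 7 numbers: the shift along the world's x, y, z in normalised numbers (1 is 50 cm), then the turn, a rotation vector about the world's x, y, z in parts of the range, where 1.0 means 90 degrees, then the finger opening in mm, from 0 to 85.4. In form: [[tx, ty, tz, ax, ay, az, grip], ...]. A call has exactly 8 rows; each row is the pose to reach, as a shift and turn from the pose commanded when the call began; what a row does not reach only later rows make up. A row lasts 1/10 s, in which the tool goes at most 50 mm and 8.59 degrees, less where a joint would pass 70% of its speed; a pose out of reach is approached as far as the arm can. Shift and turn numbers lie between -1 and 1, and a call with a number outside is refused. A call with a gripper value outside its range is refused whole. The fingers move at their own pace and stop on an object; "force" is the grip in N (left out, the last holds). Time passes only in rows, so rows that repeat a pose let the fingers close, or fill a call up. It gives the time, the measured TCP pose, the force, the opening and the grip force at its end, in the units of the state.
- get_state(): the state, without advancing time (a new reading comes with each control period).
- read_camera(name): name is "scene" or "top" or "wrist"; returns (picture, depth): 384x512x3 uint8, blue, green, red; 384x512 float32, mm along the optical axis (not along the pixel's ray), 0 where there is no reading.
- camera_params(name): a dict with "fx", "fy", "cx", "cy" (pixels), "eye" and "attitude" of the camera in the world. Camera axes: x right, y up, looking along -z (the intrinsics and any distortion apply to the point x, -y, -z); pixel columns grow to the right and rows downward; lengths in mm; the calibration is good to about 2 mm. A picture is of the moment at which its call begins: read the wrist's pose just before it. camera_params takes no time and is no camera call; for the wrist camera it gives the pose at the moment of the call.
- close_job(): hands the job in; it is judged then, once.
The state is a dict: "time": time; "qpos": joint angles; "qvel": joint speeds; "joint_efforts": joint torques, N m; "tool_pos": TCP position; "ee_rot": TCP orientation; "force": force on the tool from outside, world axes, zero at the start; "wrist_torque": the same for the moment, N m; "gripper_width": finger opening in mm; "grasp_force": force on a finger pad.
Only numpy, scipy, OpenCV 4.12 (cv2) and the standard library are available. Lean on these libraries where they do the work, as an engineer would, in place of code of your own. Each camera call takes 0.05 s, during which the arm holds its last target. There are 200 camera calls.

## Working session

There is one attempt and no reset: what is moved stays moved. The work goes in short steps, Python scripts to look and compute and a tool call to move; the robot and the scene stay as the last step left them, time stands still between calls to the robot, and variables do not carry over. Pictures are saved under pics/ and viewed, at most 10 in all, crops included, and the job is handed in when it is done.

Besides the shell and the picture viewer there is one more tool, called after "Request:" as name(argument=value, ...), one argument or row to a line, values as JSON. apply_moves: Moves the arm, as the interface text tells. Its arguments: {"type":"object","properties":{"moves":{"type":"array","items":{"type":"array","items":{"type":"number"}}},"force":{"type":"number"}},"required":["moves"]}

```bash
mkdir -p pics; ls
python3 - <<'E'
from plant import *
import cv2,numpy as np
s=get_state();print({k:np.round(v,3).tolist() for k,v in s.items()},tcp_to_grasp)
for n in("scene","top"):
    p,d=read_camera(n);cv2.imwrite(f"pics/{n}0.png",p);np.save(f"{n}0.npy",d);print(n,camera_params(n),d.min(),d.max())
E
```

```text
pics
{'time': 0.0, 'qpos': [-1.32, 0.36, 1.511, -0.0, 1.273, -0.115], 'qvel': [-0.002, 0.0, -0.001, 0.003, 0.0, 0.0], 'joint_efforts': [-0.001, -52.762, -27.862, -0.001, 0.013, -0.0], 'tool_pos': [214.433, -559.606, 208.054], 'ee_rot': [[0.934, 0.358, -0.0], [0.358, -0.934, 0.002], [0.0, -0.002, -1.0]], 'force': [0.345, -0.226, -0.132], 'wrist_torque': [-0.031, 0.002, -0.008], 'grasp_force': 0.0, 'gripper_width': 85.209} 18.700000000000003
scene {'fx': 457.92053484096266, 'fy': 457.92053484096266, 'cx': 250.43501847250337, 'cy': 186.69084757170987, 'eye': array([107.06092904, 831.58517326, 921.78185323]), 'attitude': array([[-0.89955083,  0.31552753, -0.30207728],
       [-0.43670818, -0.6342448 ,  0.6379808 ],
       [ 0.00970956,  0.70581578,  0.70832888]])} 0.0 3999.802
top {'fx': 411.8206000068245, 'fy': 411.8206000068245, 'cx': 257.8609425829985, 'cy': 190.35579616040454, 'eye': array([ 223.32241787,   59.60271122, 1381.40751675]), 'attitude': array([[ 0.02021032,  0.98170592, -0.18932785],
       [-0.99977443,  0.0186076 , -0.01023923],
       [-0.00652898,  0.18949208,  0.98186054]])} 0.0 2409.542
```

View pics/scene0.png

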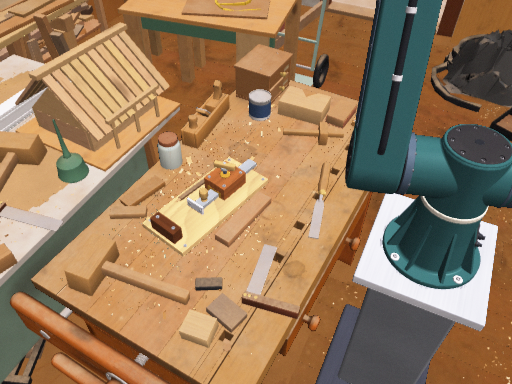

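View pics/top0.png

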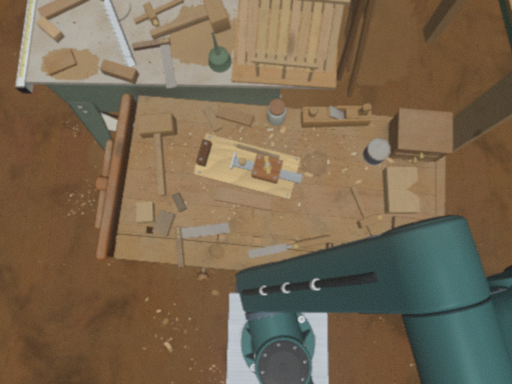

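The scene picture shows the jig at about (205,200), with its end block at (166,228), the knob near (204,195) and the guide block near (226,180). In the top picture the end block is at (204,152), the stop plate at (235,161) and the guide block at (267,167). Next I'll zoom in on both.

```bash
cat > h.py <<'E'
import numpy as np,cv2
from plant import *
def ray(c,u,v):
    d=np.array([(u-c["cx"])/c["fx"],-(v-c["cy"])/c["fy"],-1.0]);return c["eye"],c["attitude"]@d
def onz(c,u,v,z):
    e,d=ray(c,u,v);return e+d*(z-e[2])/d[2]
def bydepth(c,u,v,D):
    e,d=ray(c,u,v);return e+d*D
def tri(*rs):
    A=0;b=0
    for e,d in rs:
        d=d/np.linalg.norm(d);P=np.eye(3)-np.outer(d,d);A=A+P;b=b+P@e
    x=np.linalg.solve(A,b);return x,[np.linalg.norm(np.cross(x-e,d/np.linalg.norm(d))) for e,d in rs]
def proj(c,p):
    q=c["attitude"].T@(np.asarray(p)-c["eye"]);return c["cx"]+c["fx"]*q[0]/-q[2],c["cy"]-c["fy"]*q[1]/-q[2]
E
python3 - <<'E'
from h import *
a=cv2.imread("pics/scene0.png")[150:255,140:275];b=cv2.imread("pics/top0.png")[125:205,185:310]
a=cv2.resize(a,None,fx=5,fy=5,interpolation=cv2.INTER_CUBIC);cv2.imwrite("pics/a.png",a)
b=cv2.resize(b,None,fx=6,fy=6,interpolation=cv2.INTER_CUBIC);cv2.imwrite("pics/b.png",b)
ct=camera_params("top");d=np.load("top0.npy")
for u,v in((204,152),(235,161),(267,167),(250,185),(220,205)):print(u,v,bydepth(ct,u,v,d[v,u]).round(0))
E
```

```text
204 152 [606. 256.  57.]
235 161 [584. 153.  29.]
267 167 [545.  45. 107.]
250 185 [505. 101.  15.]
220 205 [437. 202.  -1.]
```

View pics/a.png

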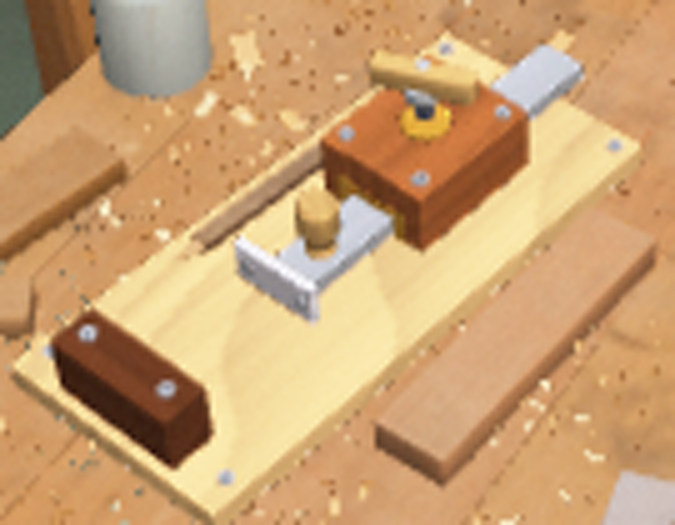

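View pics/b.png

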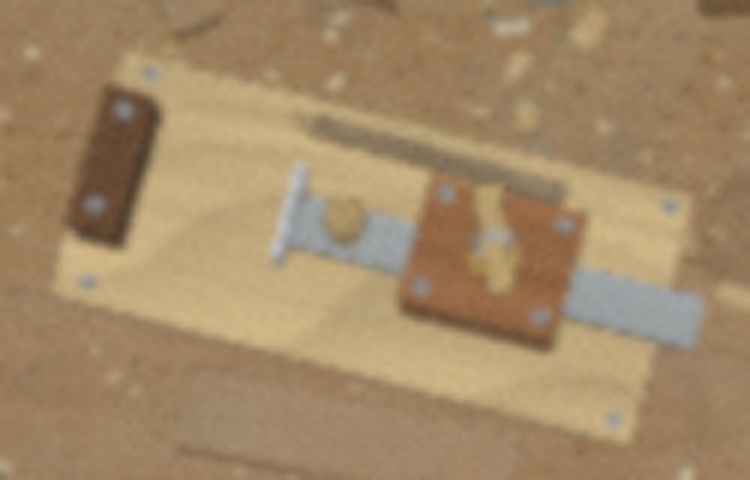

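The zooms show the base corners, the end block, the plate, the knob (top crop 345,218), the handle bar (487,188)-(500,290), and the pencil on the rear ledge. Now I'll take a first estimate of the jig pose.

Run:
```python
from h import *
ct=camera_params("top");cs=camera_params("scene")
T=lambda x,y:(185+(x+.5)/6-.5,125+(y+.5)/6-.5)
S=lambda x,y:(140+(x+.5)/5-.5,150+(y+.5)/5-.5)
C=np.array([onz(ct,*T(*p),18)for p in((128,52),(692,195),(632,442),(52,293))])
print(C.round(1),np.linalg.norm(np.diff(C,axis=0),axis=1))
C2=np.array([onz(cs,*S(*p),18)for p in((15,370),(215,518),(640,150),(447,35))]);print(C2.round(1))
c=C.mean(0);yd=(C[0]+C[3]-C[1]-C[2]);yaw=np.arctan2(yd[1],yd[0]);print("jig",c,"ydir",np.degrees(yaw))
yd=C2[0]+C2[1]-C2[2]-C2[3];print("jig scene",C2.mean(0),np.degrees(np.arctan2(yd[1],yd[0])))
for n,t,s in(("handle a",(487,188),(373,65)),("handle b",(500,288),(474,90)),("knobtop",(345,215),(320,200)),("handle c",(494,238),(424,78))):
    print(n,tri(ray(ct,*T(*t)),ray(cs,*S(*s))))
y=np.array([np.cos(yaw),np.sin(yaw)])
print("screw axis",c[:2]-70*y)
s=get_state();cw=camera_params("wrist");R=s["ee_rot"];print("cam in tcp",R.T@(cw["eye"]-s["tool_pos"]),(R.T@cw["attitude"]).round(3),cw["fx"],cw["cx"],cw["cy"])
```

```text
[[684.4 258.   18. ]
 [604.9 -67.8  18. ]
 [461.3 -34.3  18. ]
 [540.7 294.8  18. ]] [335.3184934  147.48146296 338.60372204]
[[682.3 261.6  18. ]
 [540.4 296.2  18. ]
 [461.4 -29.6  18. ]
 [605.  -67.8  18. ]]
jig [572.84224085 112.6719345   18.        ] ydir 76.35412281365113
jig scene [572.25601172 115.10081297  18.        ] 76.57496204430407
handle a (array([585.11242234,  49.94993627,  96.99566577]), [np.float64(0.4390302954757726), np.float64(0.4390302954758244)])
handle b (array([529.45715325,  41.81229897,  95.34013222]), [np.float64(0.5001808870078494), np.float64(0.5001808870079864)])
knobtop (array([575.79256787, 127.25186436,  68.60908453]), [np.float64(0.09794084932189569), np.float64(0.09794084932203244)])
handle c (array([557.20619467,  45.54832203,  95.58675288]), [np.float64(0.1737455474442461), np.float64(0.17374554744455675)])
screw axis [556.32782023  44.64786588]
cam in tcp [  81.3643259    -0.40825279 -164.51050397] [[-0.     0.949  0.317]
 [ 1.     0.    -0.   ]
 [-0.     0.317 -0.949]] 339.5987109842405 246.2594219044382 193.1807839438191
```

Careful with the scale: shifts go in shares of 50 cm and turns go in shares of 90 degrees. That gives: 200 mm is 0.4, 112 mm is 0.224, 56 degrees is 0.6222.

Request:
apply_moves(
  moves=[
    [0.028,0.05,0,0,0,0.0778,85],
    [0.056,0.1,0,0,0,0.1556,85],
    [0.084,0.15,0,0,0,0.2333,85],
    [0.112,0.2,0,0,0,0.3111,85],
    [0.14,0.25,0,0,0,0.3889,85],
    [0.168,0.3,0,0,0,0.4667,85],
    [0.196,0.35,0,0,0,0.5444,85],
    [0.224,0.4,0,0,0,0.6222,85],
  ],
)

```text
time: 0.9
tool_pos: [326.8, -358.9, 208.6]
ee_rot: [[0.221, 0.975, -0.0], [0.975, -0.221, 0.001], [0.001, -0.001, -1.0]]
force: [0.1, -0.2, 0.1]
gripper_width: 84.5
grasp_force: 0.0
```

To row units: 200 mm is 0.4, 175 mm is 0.35, 56 degrees is 0.6222.

Request:
apply_moves(
  moves=[
    [0.028,0.05,0,0,0,0.0778,85],
    [0.056,0.1,0,0,0,0.1556,85],
    [0.084,0.15,0,0,0,0.2333,85],
    [0.112,0.2,0,0,0,0.3111,85],
    [0.14,0.25,0,0,0,0.3889,85],
    [0.168,0.3,0,0,0,0.4667,85],
    [0.196,0.35,0,0,0,0.5444,85],
    [0.224,0.4,0,0,0,0.6222,85],
  ],
)

```text
time: 1.7
tool_pos: [438.8, -159.0, 208.6]
ee_rot: [[-0.685, 0.728, -0.001], [0.728, 0.685, 0.0], [0.001, -0.0, -1.0]]
force: [0.3, -0.3, 0.7]
gripper_width: 85.2
grasp_force: 0.0
```

To row units: 200 mm is 0.4, 175 mm is 0.35, 56 degrees is 0.6222.

Request:
apply_moves(
  moves=[
    [0.028,0.05,0,0,0,0.0778,70],
    [0.056,0.1,0,0,0,0.1556,70],
    [0.084,0.15,0,0,0,0.2333,60],
    [0.112,0.2,0,0,0,0.3111,60],
    [0.14,0.25,0,0,0,0.3889,60],
    [0.168,0.3,0,0,0,0.4667,60],
    [0.196,0.35,0,0,0,0.5444,60],
    [0.224,0.4,0,0,0,0.6222,60],
  ],
)

```text
time: 2.5
tool_pos: [550.7, 40.9, 208.5]
ee_rot: [[-0.987, -0.161, -0.001], [-0.161, 0.987, -0.0], [0.001, -0.0, -1.0]]
force: [0.3, -0.2, -0.7]
gripper_width: 59.8
grasp_force: 0.0
```

Run:
```python
from h import *
s=get_state();print({k:np.round(v,3).tolist() for k,v in s.items()})
c=camera_params("wrist");p,d=read_camera("wrist");cv2.imwrite("pics/w0.png",p);np.savez("w0.npz",d=d,**c)
print(c["eye"],(s["ee_rot"].T@(c["eye"]-s["tool_pos"])).round(1))
```

```text
{'time': 2.5, 'qpos': [-0.051, 0.291, 1.614, -0.0, 1.237, -1.783], 'qvel': [0.477, 0.222, -0.324, -0.002, 0.098, -0.736], 'joint_efforts': [-2.229, -49.334, -25.923, 0.106, -0.022, 1.005], 'tool_pos': [550.669, 40.891, 208.463], 'ee_rot': [[-0.987, -0.161, -0.001], [-0.161, 0.987, -0.0], [0.001, -0.0, -1.0]], 'force': [0.343, -0.24, -0.671], 'wrist_torque': [-0.014, -0.001, 0.066], 'grasp_force': 0.0, 'gripper_width': 59.845}
[469.64981173  28.02851713 373.05062661] [  82.2    0.3 -164.5]
```

View pics/w0.png

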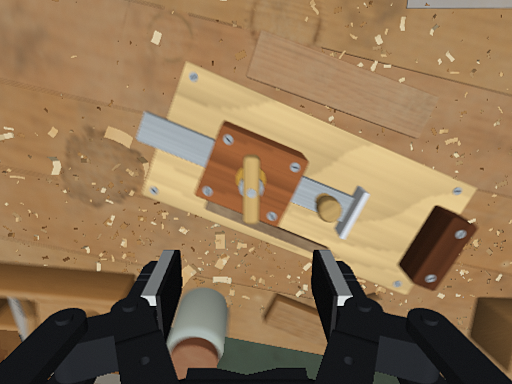

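The wrist view shows the handle upright at (251,189), the knob at (328,208), the stop plate at (352,213) and the end block at (438,248). I'll measure from a fresh image with the arm settled.

```bash
cat >> h.py <<'E'
def cloud(n="wrist",f=None):
    c=camera_params(n);p,d=read_camera(n)
    v,u=np.mgrid[0:384,0:512];L=np.stack([(u-c["cx"])/c["fx"],-(v-c["cy"])/c["fy"],-np.ones(u.shape)],-1)
    W=c["eye"]+(L*d[...,None])@c["attitude"].T
    W[d==0]=np.nan
    if f:cv2.imwrite(f,p)
    return c,p,d,W
def handle(W,c0=(556.5,45)):
    m=(np.hypot(W[...,0]-c0[0],W[...,1]-c0[1])<45)&(W[...,2]>82)&(W[...,2]<115)
    P=W[m];r=cv2.minAreaRect(P[:,:2].astype(np.float32))
    b=cv2.boxPoints(r);e=b[1]-b[0] if np.linalg.norm(b[1]-b[0])>np.linalg.norm(b[2]-b[1]) else b[2]-b[1]
    return r,np.degrees(np.arctan2(e[1],e[0]))%180,np.percentile(P[:,2],[5,50,95]),m
E
python3 - <<'E'
from h import *
s=get_state();print(s["tool_pos"],s["qvel"].round(2) if hasattr(s["qvel"],"round") else s["qvel"])
c,p,d,W=cloud("wrist","pics/w1.png")
s=get_state();print(s["tool_pos"],np.round(s["qvel"],2),s["qpos"])
r,a,z,m=handle(W);print(r,a,z)
vv,uu=np.nonzero(m);print("px",uu.min(),uu.max(),vv.min(),vv.max())
# colour-contour of the handle with ray onto z=102
for u,v in((251,157),(251,222),(251,189)):print(W[v,u],onz(c,u,v,102))
for u,v in((325,190),(310,190),(328,205),(357,200),(440,240),(270,150),(390,200),(150,130)):print(u,v,W[v,u].round(1))
# base corners
for u,v in((187,62),(476,187),(408,293),(142,194)):print(onz(c,u,v,18).round(1))
E
```

```text
[553.08592965  44.31638648 208.63697561] [-0.04 -0.02  0.03 -0.02 -0.01  0.13]
[551.97374525  42.41426639 208.55859328] [-0.04 -0.02  0.04 -0.04  0.01  0.07] [-4.89144895e-02  2.92200156e-01  1.61231270e+00  1.21187211e-03
  1.23637317e+00 -1.78174475e+00]
((556.90625, 45.367401123046875), (58.90751647949219, 21.036296844482422), 8.710006713867188) 8.71001 [ 89.40352928 101.89719019 103.70393565]
px 234 258 150 219
[530.86568062  45.02826788 102.20380069] [530.91019358  45.03927349 102.        ]
[620.26759051  61.84896833  25.37015103] [587.521335   54.9173662 102.       ]
[557.94232566  49.75993442 101.75978273] [557.86596276  49.74279263 102.        ]
325 190 [568.7 132.7  30.1]
310 190 [571.2 116.8  30.7]
328 205 [572.  127.6  68.9]
357 200 [569.9 163.7  43.9]
440 240 [593.7 254.   58.1]
270 150 [530.8  63.8  58.9]
390 200 [571.7 210.9  17.1]
150 130 [536.5 -55.8  29.5]
[466.6 -28.2  18. ]
[541.1 299.1  18. ]
[684.7 268.8  18. ]
[610.3 -61.9  18. ]
```

To row units: -40 mm is -0.08, -30 mm is -0.06, -0.5 degrees is -0.0056.

Request:
apply_moves(
  moves=[
    [0.002,0.002,-0.02,0,0,0,60],
    [0.004,0.004,-0.04,0,0,0,60],
    [0.008,0.008,-0.06,0,0,0,60],
    [0.012,0.011,-0.08,0,0,-0.0056,60],
    [0.012,0.011,-0.08,0,0,-0.0056,60],
    [0.012,0.011,-0.08,0,0,-0.0056,60],
    [0.012,0.011,-0.08,0,0,-0.0056,60],
    [0.012,0.011,-0.08,0,0,-0.0056,60],
  ],
)

```text
time: 3.4
tool_pos: [557.0, 45.1, 169.4]
ee_rot: [[-0.989, -0.147, 0.001], [-0.147, 0.989, -0.0], [-0.001, -0.0, -1.0]]
force: [-0.1, 0.4, -0.1]
gripper_width: 59.8
grasp_force: 0.0
```

Run:
```python
from h import *
s=get_state();print(s["tool_pos"],np.round(s["qvel"],3),s["ee_rot"].round(4),s["force"],s["wrist_torque"])
c,p,d,W=cloud("wrist","pics/w2.png")
r,a,z,m=handle(W);print(r,a,z)
hs=cv2.cvtColor(p,cv2.COLOR_BGR2HSV);top=m&(W[...,2]>98);P=W[top];r2=cv2.minAreaRect(P[:,:2].astype(np.float32));print("top face",r2)
# knob
k=(W[...,2]>62)&(W[...,2]<72)&(np.hypot(W[...,0]-576,W[...,1]-127)<25);print("knob",W[k].mean(0) if k.any() else None)
print(np.degrees(np.arctan2(s["ee_rot"][1,0],s["ee_rot"][0,0])))
```

```text
[556.95583946  45.10205029 169.3660468 ] [ 0.001 -0.002 -0.001 -0.001  0.001 -0.   ] [[-9.891e-01 -1.469e-01  9.000e-04]
 [-1.469e-01  9.891e-01 -2.000e-04]
 [-9.000e-04 -3.000e-04 -1.000e+00]] [-0.13840414  0.4140911  -0.11363986] [-0.01344424  0.04000442 -0.00685481]
((557.0249633789062, 45.1419677734375), (59.377925872802734, 21.394575119018555), 17.245981216430664) 17.245972 [ 89.41043257 101.84027908 103.67604847]
top face ((557.1468505859375, 45.07737350463867), (59.1653938293457, 13.645966529846191), 8.79036808013916)
knob [576.20938109 126.12247264  66.30713676]
-171.55036392807384
```

To row units: -94 mm is -0.188, -90 mm is -0.18.

Request:
apply_moves(
  moves=[
    [0,0,-0.032,0,0,0,50],
    [0,0,-0.064,0,0,0,50],
    [0,0,-0.096,0,0,0,50],
    [0,0,-0.128,0,0,0,50],
    [0,0,-0.16,0,0,0,50],
    [0,0,-0.18,0,0,0,50],
    [0,0,-0.188,0,0,0,50],
    [0,0,-0.188,0,0,0,50],
  ],
)

```text
time: 4.25
tool_pos: [556.5, 45.2, 74.7]
ee_rot: [[-0.989, -0.147, -0.0], [-0.147, 0.989, -0.0], [0.0, -0.0, -1.0]]
force: [0.0, 0.7, 0.8]
gripper_width: 50.0
grasp_force: 0.0
```

Request:
apply_moves(
  moves=[
    [0,0,0,0,0,0,10],
    [0,0,0,0,0,0,10],
    [0,0,0,0,0,0,10],
    [0,0,0,0,0,0,10],
    [0,0,0,0,0,0,10],
    [0,0,0,0,0,0,10],
    [0,0,0,0,0,0,10],
    [0,0,0,0,0,0,10],
  ],
  force=40,
)

```text
time: 5.05
tool_pos: [557.3, 44.8, 75.7]
ee_rot: [[-0.989, -0.147, 0.002], [-0.147, 0.989, -0.001], [-0.001, -0.001, -1.0]]
force: [-0.6, -2.8, 5.6]
gripper_width: 12.6
grasp_force: 39.8
```

```bash
cat > st.py <<'E'
from h import *
s=get_state();R=s["ee_rot"]
t=[];
for i in range(3):
    s=get_state();t.append(s["wrist_torque"])
print("t",s["time"],"tcp",np.round(s["tool_pos"],2),"yaw",np.degrees(np.arctan2(R[1,0],R[0,0])).round(2)%360,"F",np.round(s["force"],2),"T",np.round(t,3).tolist(),"q6",round(s["qpos"][5],3),"w",s["gripper_width"],"g",s["grasp_force"])
E
python3 st.py
```

```text
t 5.05 tcp [557.34  44.78  75.73] yaw 188.47 F [-0.64 -2.85  5.58] T [[-0.487, 0.168, 0.033], [-0.487, 0.168, 0.033], [-0.487, 0.168, 0.033]] q6 -1.761 w 12.624110118685556 g 39.84408974647522
```

To row units: -28 degrees is -0.3111.

Request:
apply_moves(
  moves=[
    [0,0,0,0,0,-0.0444,10],
    [0,0,0,0,0,-0.0889,10],
    [0,0,0,0,0,-0.1333,10],
    [0,0,0,0,0,-0.1778,10],
    [0,0,0,0,0,-0.2222,10],
    [0,0,0,0,0,-0.2667,10],
    [0,0,0,0,0,-0.3111,10],
    [0,0,0,0,0,-0.3111,10],
  ],
  force=35,
)

```text
time: 5.85
tool_pos: [557.4, 44.9, 75.7]
ee_rot: [[-0.942, 0.336, 0.002], [0.336, 0.942, -0.001], [-0.002, 0.0, -1.0]]
force: [-0.4, -2.0, 5.1]
gripper_width: 12.1
grasp_force: 39.8
```

```bash
python3 st.py
```

```text
t 5.85 tcp [557.36  44.92  75.67] yaw 160.35 F [-0.45 -2.02  5.12] T [[-0.366, 0.085, -0.041], [-0.366, 0.085, -0.041], [-0.366, 0.085, -0.041]] q6 -1.27 w 12.09841807579956 g 39.769967794418335
```

To row units: -5 degrees is -0.0556.

Request:
apply_moves(
  moves=[
    [0,0,0,0,0,-0.0111,10],
    [0,0,0,0,0,-0.0222,10],
    [0,0,0,0,0,-0.0333,10],
    [0,0,0,0,0,-0.0444,10],
    [0,0,0,0,0,-0.0556,10],
    [0,0,0,0,0,-0.0556,10],
    [0,0,0,0,0,-0.0556,10],
    [0,0,0,0,0,-0.0556,10],
  ],
  force=35,
)

```text
time: 6.65
tool_pos: [557.4, 44.9, 75.7]
ee_rot: [[-0.91, 0.415, 0.002], [0.415, 0.91, -0.001], [-0.002, 0.0, -1.0]]
force: [-0.5, -1.8, 6.2]
gripper_width: 12.1
grasp_force: 39.8
```

```bash
python3 st.py
```

```text
t 6.65 tcp [557.39  44.92  75.67] yaw 155.46 F [-0.47 -1.78  6.25] T [[-0.372, 0.129, -0.008], [-0.372, 0.129, -0.008], [-0.372, 0.129, -0.008]] q6 -1.185 w 12.146129059992314 g 39.75345432758331
```

To row units: -5 degrees is -0.0556.

Request:
apply_moves(
  moves=[
    [0,0,0,0,0,-0.0111,10],
    [0,0,0,0,0,-0.0222,10],
    [0,0,0,0,0,-0.0333,10],
    [0,0,0,0,0,-0.0444,10],
    [0,0,0,0,0,-0.0556,10],
    [0,0,0,0,0,-0.0556,10],
    [0,0,0,0,0,-0.0556,10],
    [0,0,0,0,0,-0.0556,10],
  ],
)

```text
time: 7.45
tool_pos: [557.3, 45.0, 75.7]
ee_rot: [[-0.87, 0.493, 0.002], [0.493, 0.87, -0.0], [-0.002, 0.0, -1.0]]
force: [-0.6, -2.0, 5.4]
gripper_width: 12.5
grasp_force: 39.7
```

```bash
python3 st.py
```

```text
t 7.45 tcp [557.35  44.97  75.65] yaw 150.46 F [-0.64 -2.    5.42] T [[-0.373, 0.076, -0.037], [-0.373, 0.076, -0.037], [-0.373, 0.076, -0.037]] q6 -1.098 w 12.47298560326946 g 39.73703920841217
```

To row units: -5 degrees is -0.0556.

Request:
apply_moves(
  moves=[
    [0,0,0,0,0,-0.0111,10],
    [0,0,0,0,0,-0.0222,10],
    [0,0,0,0,0,-0.0333,10],
    [0,0,0,0,0,-0.0444,10],
    [0,0,0,0,0,-0.0556,10],
    [0,0,0,0,0,-0.0556,10],
    [0,0,0,0,0,-0.0556,10],
    [0,0,0,0,0,-0.0556,10],
  ],
)

```text
time: 8.25
tool_pos: [557.4, 45.0, 75.6]
ee_rot: [[-0.824, 0.567, 0.002], [0.567, 0.824, -0.0], [-0.002, 0.001, -1.0]]
force: [0.2, -1.9, 5.2]
gripper_width: 12.6
grasp_force: 39.8
```

```bash
python3 st.py
```

```text
t 8.25 tcp [557.38  44.99  75.63] yaw 145.46 F [ 0.17 -1.86  5.16] T [[-0.352, 0.084, -0.036], [-0.352, 0.084, -0.036], [-0.352, 0.084, -0.036]] q6 -1.01 w 12.601264792109266 g 39.76990342140198
```

To row units: -5 degrees is -0.0556.

Request:
apply_moves(
  moves=[
    [0,0,0,0,0,-0.0111,10],
    [0,0,0,0,0,-0.0222,10],
    [0,0,0,0,0,-0.0333,10],
    [0,0,0,0,0,-0.0444,10],
    [0,0,0,0,0,-0.0556,10],
    [0,0,0,0,0,-0.0556,10],
    [0,0,0,0,0,-0.0556,10],
    [0,0,0,0,0,-0.0556,10],
  ],
)

```text
time: 9.05
tool_pos: [557.4, 45.0, 75.6]
ee_rot: [[-0.771, 0.637, 0.002], [0.637, 0.771, -0.0], [-0.001, 0.001, -1.0]]
force: [-0.4, -2.2, 5.7]
gripper_width: 12.2
grasp_force: 39.8
```

```bash
python3 st.py
```

```text
t 9.05 tcp [557.38  45.01  75.6 ] yaw 140.46 F [-0.4  -2.2   5.65] T [[-0.314, 0.073, -0.042], [-0.314, 0.073, -0.042], [-0.314, 0.073, -0.042]] q6 -0.923 w 12.159798885177706 g 39.75360095500946
```

To row units: -5 degrees is -0.0556.

Request:
apply_moves(
  moves=[
    [0,0,0,0,0,-0.0111,10],
    [0,0,0,0,0,-0.0222,10],
    [0,0,0,0,0,-0.0333,10],
    [0,0,0,0,0,-0.0444,10],
    [0,0,0,0,0,-0.0556,10],
    [0,0,0,0,0,-0.0556,10],
    [0,0,0,0,0,-0.0556,10],
    [0,0,0,0,0,-0.0556,10],
  ],
)

```text
time: 9.85
tool_pos: [557.4, 45.0, 75.6]
ee_rot: [[-0.713, 0.701, 0.002], [0.701, 0.713, -0.0], [-0.001, 0.001, -1.0]]
force: [-0.9, -1.3, 4.0]
gripper_width: 12.4
grasp_force: 39.7
```

```bash
python3 st.py
```

```text
t 9.85 tcp [557.42  45.03  75.6 ] yaw 135.45 F [-0.86 -1.29  3.96] T [[-0.309, -0.017, -0.057], [-0.309, -0.017, -0.057], [-0.309, -0.017, -0.057]] q6 -0.836 w 12.385912236609409 g 39.73578751087189
```

To row units: -5 degrees is -0.0556.

Request:
apply_moves(
  moves=[
    [0,0,0,0,0,-0.0111,10],
    [0,0,0,0,0,-0.0222,10],
    [0,0,0,0,0,-0.0333,10],
    [0,0,0,0,0,-0.0444,10],
    [0,0,0,0,0,-0.0556,10],
    [0,0,0,0,0,-0.0556,10],
    [0,0,0,0,0,-0.0556,10],
    [0,0,0,0,0,-0.0556,10],
  ],
)

```text
time: 10.65
tool_pos: [557.4, 45.0, 75.6]
ee_rot: [[-0.649, 0.761, 0.002], [0.761, 0.649, -0.0], [-0.001, 0.001, -1.0]]
force: [-0.5, -1.8, 5.6]
gripper_width: 12.0
grasp_force: 39.8
```

```bash
python3 st.py
```

```text
t 10.65 tcp [557.43  45.04  75.58] yaw 130.45 F [-0.45 -1.84  5.57] T [[-0.318, 0.007, 0.051], [-0.318, 0.007, 0.051], [-0.318, 0.007, 0.051]] q6 -0.749 w 11.959853697618225 g 39.76327121257782
```

To row units: -4 degrees is -0.0444.

Request:
apply_moves(
  moves=[
    [0,0,0,0,0,-0.0111,10],
    [0,0,0,0,0,-0.0222,10],
    [0,0,0,0,0,-0.0333,10],
    [0,0,0,0,0,-0.0444,10],
    [0,0,0,0,0,-0.0444,10],
    [0,0,0,0,0,-0.0444,10],
    [0,0,0,0,0,-0.0444,10],
    [0,0,0,0,0,-0.0444,10],
  ],
)

```text
time: 11.45
tool_pos: [557.5, 45.0, 75.6]
ee_rot: [[-0.594, 0.804, 0.002], [0.804, 0.594, -0.0], [-0.001, 0.001, -1.0]]
force: [0.2, -2.2, 5.1]
gripper_width: 12.5
grasp_force: 39.7
```

```bash
python3 st.py
```

```text
t 11.45 tcp [557.48  45.03  75.6 ] yaw 126.45 F [ 0.17 -2.24  5.06] T [[-0.311, -0.01, -0.044], [-0.311, -0.01, -0.044], [-0.311, -0.01, -0.044]] q6 -0.679 w 12.545802601428651 g 39.749464988708496
```

To row units: -5 degrees is -0.0556.

Request:
apply_moves(
  moves=[
    [0,0,0,0,0,-0.0111,10],
    [0,0,0,0,0,-0.0222,10],
    [0,0,0,0,0,-0.0333,10],
    [0,0,0,0,0,-0.0444,10],
    [0,0,0,0,0,-0.0556,10],
    [0,0,0,0,0,-0.0556,10],
    [0,0,0,0,0,-0.0556,10],
    [0,0,0,0,0,-0.0556,10],
  ],
)

```text
time: 12.25
tool_pos: [557.5, 45.1, 75.6]
ee_rot: [[-0.522, 0.853, 0.002], [0.853, 0.522, -0.0], [-0.001, 0.001, -1.0]]
force: [0.2, -1.8, 5.6]
gripper_width: 12.1
grasp_force: 39.7
```

```bash
python3 st.py
```

```text
t 12.25 tcp [557.46  45.06  75.56] yaw 121.45 F [ 0.21 -1.82  5.57] T [[-0.288, -0.022, -0.02], [-0.288, -0.022, -0.02], [-0.288, -0.022, -0.02]] q6 -0.591 w 12.13933243382617 g 39.73210036754608
```

To row units: -5 degrees is -0.0556.

Request:
apply_moves(
  moves=[
    [0,0,0,0,0,-0.0111,10],
    [0,0,0,0,0,-0.0222,10],
    [0,0,0,0,0,-0.0333,10],
    [0,0,0,0,0,-0.0444,10],
    [0,0,0,0,0,-0.0556,10],
    [0,0,0,0,0,-0.0556,10],
    [0,0,0,0,0,-0.0556,10],
    [0,0,0,0,0,-0.0556,10],
  ],
)

```text
time: 13.05
tool_pos: [557.5, 45.1, 75.6]
ee_rot: [[-0.445, 0.895, 0.002], [0.895, 0.445, -0.0], [-0.001, 0.001, -1.0]]
force: [-0.2, -2.5, 5.2]
gripper_width: 11.9
grasp_force: 39.7
```

```bash
python3 st.py
```

```text
t 13.05 tcp [557.51  45.11  75.55] yaw 116.45 F [-0.22 -2.46  5.19] T [[-0.337, -0.047, -0.002], [-0.337, -0.047, -0.002], [-0.337, -0.047, -0.002]] q6 -0.504 w 11.937281997022904 g 39.726943373680115
```

To row units: -5 degrees is -0.0556.

Request:
apply_moves(
  moves=[
    [0,0,0,0,0,-0.0111,10],
    [0,0,0,0,0,-0.0222,10],
    [0,0,0,0,0,-0.0333,10],
    [0,0,0,0,0,-0.0444,10],
    [0,0,0,0,0,-0.0556,10],
    [0,0,0,0,0,-0.0556,10],
    [0,0,0,0,0,-0.0556,10],
    [0,0,0,0,0,-0.0556,10],
  ],
)

```text
time: 13.85
tool_pos: [557.6, 45.1, 75.6]
ee_rot: [[-0.366, 0.931, 0.002], [0.931, 0.366, -0.0], [-0.001, 0.002, -1.0]]
force: [0.3, -1.7, 4.7]
gripper_width: 12.8
grasp_force: 39.7
```

```bash
python3 st.py
```

```text
t 13.85 tcp [557.56  45.1   75.57] yaw 111.44 F [ 0.27 -1.69  4.7 ] T [[-0.256, -0.068, 0.043], [-0.256, -0.068, 0.043], [-0.256, -0.068, 0.043]] q6 -0.417 w 12.789398378943764 g 39.73442316055298
```

To row units: -4 degrees is -0.0444.

Request:
apply_moves(
  moves=[
    [0,0,0,0,0,-0.0111,10],
    [0,0,0,0,0,-0.0222,10],
    [0,0,0,0,0,-0.0333,10],
    [0,0,0,0,0,-0.0444,10],
    [0,0,0,0,0,-0.0444,10],
    [0,0,0,0,0,-0.0444,10],
    [0,0,0,0,0,-0.0444,10],
    [0,0,0,0,0,-0.0444,10],
  ],
)

```text
time: 14.65
tool_pos: [557.5, 45.1, 75.5]
ee_rot: [[-0.3, 0.954, 0.002], [0.954, 0.3, -0.0], [-0.001, 0.002, -1.0]]
force: [0.9, -1.8, 4.4]
gripper_width: 12.3
grasp_force: 39.7
```

```bash
python3 st.py
```

```text
t 14.65 tcp [557.53  45.11  75.53] yaw 107.44 F [ 0.91 -1.77  4.38] T [[-0.207, -0.11, -0.057], [-0.207, -0.11, -0.057], [-0.207, -0.11, -0.057]] q6 -0.347 w 12.284519054647333 g 39.73226308822632
```

Still only noise, with 81° turned so far.

To row units: -5 degrees is -0.0556.

Request:
apply_moves(
  moves=[
    [0,0,0,0,0,-0.0111,10],
    [0,0,0,0,0,-0.0222,10],
    [0,0,0,0,0,-0.0333,10],
    [0,0,0,0,0,-0.0444,10],
    [0,0,0,0,0,-0.0556,10],
    [0,0,0,0,0,-0.0556,10],
    [0,0,0,0,0,-0.0556,10],
    [0,0,0,0,0,-0.0556,10],
  ],
)

```text
time: 15.45
tool_pos: [557.6, 45.1, 75.5]
ee_rot: [[-0.215, 0.977, 0.002], [0.977, 0.215, -0.0], [-0.001, 0.002, -1.0]]
force: [0.8, -1.4, 5.1]
gripper_width: 12.2
grasp_force: 39.7
```

```bash
python3 st.py
```

```text
t 15.45 tcp [557.57  45.1   75.51] yaw 102.44 F [ 0.84 -1.35  5.06] T [[-0.241, -0.127, -0.032], [-0.241, -0.127, -0.032], [-0.241, -0.127, -0.032]] q6 -0.26 w 12.240182275117993 g 39.72622632980347
```

To row units: -5 degrees is -0.0556.

Request:
apply_moves(
  moves=[
    [0,0,0,0,0,-0.0111,10],
    [0,0,0,0,0,-0.0222,10],
    [0,0,0,0,0,-0.0333,10],
    [0,0,0,0,0,-0.0444,10],
    [0,0,0,0,0,-0.0556,10],
    [0,0,0,0,0,-0.0556,10],
    [0,0,0,0,0,-0.0556,10],
    [0,0,0,0,0,-0.0556,10],
  ],
)

```text
time: 16.25
tool_pos: [557.6, 45.1, 75.5]
ee_rot: [[-0.129, 0.992, 0.002], [0.992, 0.129, -0.0], [-0.0, 0.002, -1.0]]
force: [0.4, -1.4, 5.4]
gripper_width: 12.5
grasp_force: 39.7
```

```bash
python3 st.py
python3 - <<'E'
from h import *
c,p,d,W=cloud("wrist","pics/w3.png")
r,a,z,m=handle(W);top=m&(abs(W[...,2]-101)<3);print(r,a,z,cv2.minAreaRect(W[top][:,:2].astype(np.float32)))
E
```

```text
t 16.25 tcp [557.57  45.12  75.5 ] yaw 97.44 F [ 0.4  -1.41  5.4 ] T [[-0.266, -0.137, -0.012], [-0.266, -0.137, -0.012], [-0.266, -0.137, -0.012]] q6 -0.172 w 12.468529948293597 g 39.74336385726929
((559.4354248046875, 46.66078567504883), (36.664390563964844, 57.46678161621094), 28.883995056152344) 118.88403 [ 96.33448512 101.94475858 112.53305493] ((559.2308349609375, 46.29204559326172), (33.789459228515625, 57.71916580200195), 26.271621704101562)
```

View pics/w3.png

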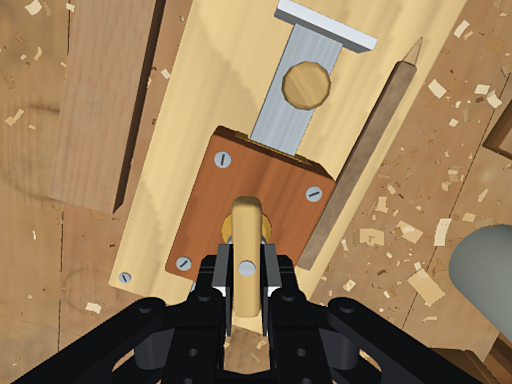

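To row units: -5 degrees is -0.0556.

Request:
apply_moves(
  moves=[
    [0,0,0,0,0,-0.0111,10],
    [0,0,0,0,0,-0.0222,10],
    [0,0,0,0,0,-0.0333,10],
    [0,0,0,0,0,-0.0444,10],
    [0,0,0,0,0,-0.0556,10],
    [0,0,0,0,0,-0.0556,10],
    [0,0,0,0,0,-0.0556,10],
    [0,0,0,0,0,-0.0556,10],
  ],
)

```text
time: 17.1
tool_pos: [557.6, 45.1, 75.5]
ee_rot: [[-0.042, 0.999, 0.002], [0.999, 0.043, -0.0], [-0.0, 0.002, -1.0]]
force: [0.1, -1.6, 5.2]
gripper_width: 12.1
grasp_force: 39.7
```

```bash
python3 st.py
```

```text
t 17.1 tcp [557.61  45.14  75.5 ] yaw 92.44 F [ 0.14 -1.57  5.2 ] T [[-0.281, -0.125, -0.007], [-0.281, -0.125, -0.007], [-0.281, -0.125, -0.007]] q6 -0.085 w 12.069245229227427 g 39.72298622131348
```

The picture shows the handle turned with the fingers: it stands upright at column 247, between the pads. I'll keep going; 96° turned.

To row units: -5 degrees is -0.0556.

Request:
apply_moves(
  moves=[
    [0,0,0,0,0,-0.0111,10],
    [0,0,0,0,0,-0.0222,10],
    [0,0,0,0,0,-0.0333,10],
    [0,0,0,0,0,-0.0444,10],
    [0,0,0,0,0,-0.0556,10],
    [0,0,0,0,0,-0.0556,10],
    [0,0,0,0,0,-0.0556,10],
    [0,0,0,0,0,-0.0556,10],
  ],
)

```text
time: 17.9
tool_pos: [557.7, 45.1, 75.5]
ee_rot: [[0.045, 0.999, 0.002], [0.999, -0.045, -0.0], [-0.0, 0.002, -1.0]]
force: [-0.2, -1.4, 5.7]
gripper_width: 12.1
grasp_force: 39.7
```

```bash
python3 st.py
```

```text
t 17.9 tcp [557.65  45.13  75.49] yaw 87.43 F [-0.25 -1.43  5.72] T [[-0.231, -0.171, -0.019], [-0.231, -0.171, -0.019], [-0.231, -0.171, -0.019]] q6 0.002 w 12.109103475352928 g 39.737480878829956
```

To row units: -5 degrees is -0.0556.

Request:
apply_moves(
  moves=[
    [0,0,0,0,0,-0.0111,10],
    [0,0,0,0,0,-0.0222,10],
    [0,0,0,0,0,-0.0333,10],
    [0,0,0,0,0,-0.0444,10],
    [0,0,0,0,0,-0.0556,10],
    [0,0,0,0,0,-0.0556,10],
    [0,0,0,0,0,-0.0556,10],
    [0,0,0,0,0,-0.0556,10],
  ],
)

```text
time: 18.7
tool_pos: [557.7, 45.1, 75.5]
ee_rot: [[0.132, 0.991, 0.002], [0.991, -0.132, -0.0], [0.0, 0.002, -1.0]]
force: [0.9, -1.1, 5.3]
gripper_width: 12.3
grasp_force: 39.7
```

```bash
python3 st.py
```

```text
t 18.7 tcp [557.67  45.11  75.47] yaw 82.43 F [ 0.89 -1.11  5.28] T [[-0.304, -0.209, 0.032], [-0.304, -0.209, 0.032], [-0.304, -0.209, 0.032]] q6 0.089 w 12.328663227641137 g 39.74819898605347
```

To row units: -5 degrees is -0.0556.

Request:
apply_moves(
  moves=[
    [0,0,0,0,0,-0.0111,10],
    [0,0,0,0,0,-0.0222,10],
    [0,0,0,0,0,-0.0333,10],
    [0,0,0,0,0,-0.0444,10],
    [0,0,0,0,0,-0.0556,10],
    [0,0,0,0,0,-0.0556,10],
    [0,0,0,0,0,-0.0556,10],
    [0,0,0,0,0,-0.0556,10],
  ],
)

```text
time: 19.5
tool_pos: [557.7, 45.1, 75.5]
ee_rot: [[0.218, 0.976, 0.002], [0.976, -0.218, -0.0], [0.0, 0.002, -1.0]]
force: [0.7, -2.0, 5.2]
gripper_width: 12.2
grasp_force: 39.7
```

```bash
python3 st.py
```

```text
t 19.5 tcp [557.72  45.14  75.46] yaw 77.43 F [ 0.66 -2.04  5.17] T [[-0.275, -0.234, 0.019], [-0.275, -0.234, 0.019], [-0.275, -0.234, 0.019]] q6 0.177 w 12.153614018644282 g 39.729278683662415
```

To row units: -5 degrees is -0.0556.

Request:
apply_moves(
  moves=[
    [0,0,0,0,0,-0.0111,10],
    [0,0,0,0,0,-0.0222,10],
    [0,0,0,0,0,-0.0333,10],
    [0,0,0,0,0,-0.0444,10],
    [0,0,0,0,0,-0.0556,10],
    [0,0,0,0,0,-0.0556,10],
    [0,0,0,0,0,-0.0556,10],
    [0,0,0,0,0,-0.0556,10],
  ],
)

```text
time: 20.3
tool_pos: [557.7, 45.1, 75.4]
ee_rot: [[0.302, 0.953, 0.002], [0.953, -0.302, -0.0], [0.001, 0.002, -1.0]]
force: [1.1, -1.4, 4.3]
gripper_width: 12.2
grasp_force: 39.7
```

```bash
python3 st.py
```

```text
t 20.3 tcp [557.7   45.13  75.43] yaw 72.43 F [ 1.12 -1.45  4.3 ] T [[-0.261, -0.262, 0.017], [-0.261, -0.262, 0.017], [-0.261, -0.262, 0.017]] q6 0.264 w 12.181116257649267 g 39.72972393035889
```

To row units: -5 degrees is -0.0556.

Request:
apply_moves(
  moves=[
    [0,0,0,0,0,-0.0111,10],
    [0,0,0,0,0,-0.0222,10],
    [0,0,0,0,0,-0.0333,10],
    [0,0,0,0,0,-0.0444,10],
    [0,0,0,0,0,-0.0556,10],
    [0,0,0,0,0,-0.0556,10],
    [0,0,0,0,0,-0.0556,10],
    [0,0,0,0,0,-0.0556,10],
  ],
)

```text
time: 21.1
tool_pos: [557.7, 45.1, 75.4]
ee_rot: [[0.382, 0.924, 0.002], [0.924, -0.382, -0.001], [0.0, 0.002, -1.0]]
force: [1.9, -1.1, 5.0]
gripper_width: 12.6
grasp_force: 44.2
```

```bash
python3 st.py
```

```text
t 21.1 tcp [557.74  45.08  75.44] yaw 67.55 F [ 1.87 -1.09  5.03] T [[-0.221, -0.18, 0.849], [-0.221, -0.18, 0.849], [-0.221, -0.18, 0.849]] q6 0.35 w 12.616846810321068 g 44.22953934408724
```

Bottomed at 0.85 N m, so home is at about yaw 71. Backing off to a tool yaw of about 161.

To row units: 50 degrees is 0.5556.

Request:
apply_moves(
  moves=[
    [0,0,0,0,0,0.0444,10],
    [0,0,0,0,0,0.1111,10],
    [0,0,0,0,0,0.1778,10],
    [0,0,0,0,0,0.2444,10],
    [0,0,0,0,0,0.3222,10],
    [0,0,0,0,0,0.4,10],
    [0,0,0,0,0,0.4778,10],
    [0,0,0,0,0,0.5556,10],
  ],
)

```text
time: 21.9
tool_pos: [557.5, 45.1, 75.5]
ee_rot: [[-0.465, 0.885, 0.002], [0.885, 0.465, -0.0], [-0.001, 0.001, -1.0]]
force: [0.0, -1.6, 8.0]
gripper_width: 12.5
grasp_force: 39.9
```

To row units: 44 degrees is 0.4889.

Request:
apply_moves(
  moves=[
    [0,0,0,0,0,0.0778,10],
    [0,0,0,0,0,0.1556,10],
    [0,0,0,0,0,0.2333,10],
    [0,0,0,0,0,0.3111,10],
    [0,0,0,0,0,0.3778,10],
    [0,0,0,0,0,0.4444,10],
    [0,0,0,0,0,0.4889,10],
    [0,0,0,0,0,0.4889,10],
  ],
)

```text
time: 22.7
tool_pos: [557.3, 44.9, 75.6]
ee_rot: [[-0.949, 0.316, 0.002], [0.316, 0.949, -0.001], [-0.002, -0.0, -1.0]]
force: [-0.2, -2.8, 8.2]
gripper_width: 12.5
grasp_force: 40.0
```

```bash
python3 st.py
```

```text
t 22.7 tcp [557.34  44.94  75.64] yaw 161.55 F [-0.22 -2.77  8.21] T [[-0.388, 0.006, 0.043], [-0.388, 0.006, 0.043], [-0.388, 0.006, 0.043]] q6 -1.291 w 12.486809150894032 g 40.04749238491058
```

To row units: 30 mm is 0.06, 15 mm is 0.03.

Request:
apply_moves(
  moves=[
    [0,0,0,0,0,0,50],
    [0,0,0,0,0,0,50],
    [0,0,0,0,0,0,50],
    [0,0,0,0,0,0,50],
    [0,0,0,0,0,0,50],
    [0,0,0.01,0,0,0,50],
    [0,0,0.03,0,0,0,50],
    [0,0,0.06,0,0,0,50],
  ],
)

```text
time: 23.5
tool_pos: [556.1, 45.2, 105.2]
ee_rot: [[-0.948, 0.318, -0.001], [0.318, 0.948, -0.0], [0.001, -0.0, -1.0]]
force: [0.2, -0.5, -0.6]
gripper_width: 50.1
grasp_force: 0.0
```

Request:
apply_moves(
  moves=[
    [0,0,0.03,0,0,0,50],
    [0,0,0.06,0,0,0,50],
    [0,0,0.09,0,0,0,50],
    [0,0,0.12,0,0,0,50],
    [0,0,0.13,0,0,0,50],
    [0,0,0.13,0,0,0,50],
    [0,0,0.13,0,0,0,50],
    [0,0,0.13,0,0,0,50],
  ],
)

```text
time: 24.3
tool_pos: [556.0, 45.3, 169.1]
ee_rot: [[-0.948, 0.318, -0.002], [0.318, 0.948, -0.0], [0.001, -0.001, -1.0]]
force: [0.7, -0.2, -0.2]
gripper_width: 49.7
grasp_force: 0.0
```

```bash
python3 st.py
python3 - <<'E'
from h import *
c,p,d,W=cloud("wrist","pics/w4.png")
for lo in(98,):
    r,a,z,m=handle(W);P=W[m&(W[...,2]>lo)&(W[...,2]<106)][:,:2].astype(np.float32);print(cv2.minAreaRect(P))
k=(W[...,2]>67)&(W[...,2]<73)&(np.hypot(W[...,0]-576,W[...,1]-127)<25);print("knob top",W[k].mean(0),np.ptp(W[k],0));print(cv2.minEnclosingCircle(W[k][:,:2].astype(np.float32)))
# block: top face points near z 58
b=(abs(W[...,2]-58)<2.5)&(np.hypot(W[...,0]-606,W[...,1]-256)<60);print(cv2.minAreaRect(W[b][:,:2].astype(np.float32)) if b.sum()>50 else b.sum())
g=(abs(W[...,2]-60)<2.5)&(np.hypot(W[...,0]-556,W[...,1]-45)<65);print("guide",cv2.minAreaRect(W[g][:,:2].astype(np.float32)))
E
```

```text
t 24.3 tcp [555.95  45.26 169.11] yaw 161.46 F [ 0.65 -0.19 -0.22] T [[0.058, -0.008, -0.015], [0.058, -0.008, -0.015], [0.058, -0.008, -0.015]] q6 -1.29 w 49.72420753456371 g 0.0
((556.9735717773438, 45.26493453979492), (13.951278686523438, 58.554046630859375), 71.95685577392578)
knob top [577.09349682 127.2340196   67.79097813] [16.1713167  17.51272511  2.73247829]
((577.3275756835938, 127.10005187988281), 8.956019401550293)
((608.698486328125, 252.83511352539062), (23.12428092956543, 83.95182037353516), 79.85653686523438)
guide ((557.2971801757812, 45.14097595214844), (89.80550384521484, 74.21174621582031), 76.35450744628906)
```

View pics/w4.png

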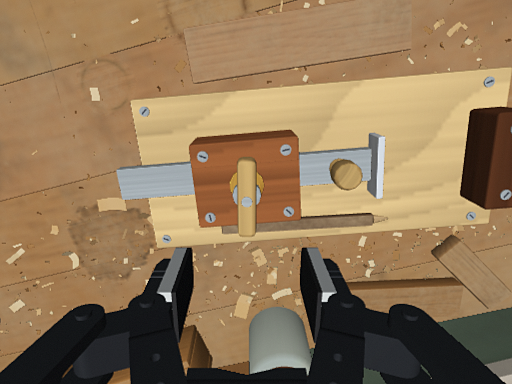

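The handle is at yaw 162, a quarter turn from home at about 71-72. In the picture it is at (247,197) and the knob at (345,174). Now over to the knob.

To row units: 82 mm is 0.164, 71 mm is 0.142, -64 degrees is -0.7111.

Request:
apply_moves(
  moves=[
    [0.005,0.02,-0.004,0,0,-0.0889,50],
    [0.01,0.04,-0.008,0,0,-0.1778,50],
    [0.015,0.06,-0.012,0,0,-0.2667,50],
    [0.02,0.08,-0.016,0,0,-0.3556,50],
    [0.025,0.1,-0.024,0,0,-0.4444,50],
    [0.03,0.12,-0.03,0,0,-0.5333,50],
    [0.036,0.142,-0.036,0,0,-0.6222,50],
    [0.041,0.164,-0.04,0,0,-0.7111,50],
  ],
)

```text
time: 25.15
tool_pos: [576.7, 127.6, 148.8]
ee_rot: [[-0.124, 0.992, -0.002], [0.992, 0.124, -0.0], [0.0, -0.002, -1.0]]
force: [0.2, 0.5, -0.2]
gripper_width: 49.8
grasp_force: 0.0
```

To row units: -65 mm is -0.13, -55 mm is -0.11, -21 degrees is -0.2333.

Request:
apply_moves(
  moves=[
    [0,0,0,0,0,-0.0778,50],
    [0,0,0,0,0,-0.1556,50],
    [0,0,-0.02,0,0,-0.2333,50],
    [0,0,-0.05,0,0,-0.2333,50],
    [0,0,-0.08,0,0,-0.2333,50],
    [0,0,-0.11,0,0,-0.2333,50],
    [0,0,-0.13,0,0,-0.2333,50],
    [0,0,-0.13,0,0,-0.2333,50],
  ],
)

```text
time: 25.95
tool_pos: [575.6, 127.0, 83.0]
ee_rot: [[0.234, 0.972, -0.004], [0.972, -0.234, -0.0], [-0.001, -0.004, -1.0]]
force: [-0.5, 0.1, 0.5]
gripper_width: 50.0
grasp_force: 0.0
```

```bash
python3 st.py
python3 - <<'E'
from h import *
c,p,d,W=cloud("wrist","pics/w5.png")
k=(W[...,2]>67)&(W[...,2]<73)&(np.hypot(W[...,0]-576,W[...,1]-127)<13);print("knob top",W[k].mean(0),np.ptp(W[k],0))
E
```

```text
t 25.95 tcp [575.58 127.04  83.01] yaw 76.46 F [-0.48  0.07  0.5 ] T [[-0.007, -0.09, 0.045], [-0.007, -0.09, 0.045], [-0.007, -0.09, 0.045]] q6 0.336 w 49.97517083505117 g 0.0
knob top [577.71493882 127.53853194  67.60596972] [16.91566508 17.00922304  2.2177862 ]
```

View pics/w5.png

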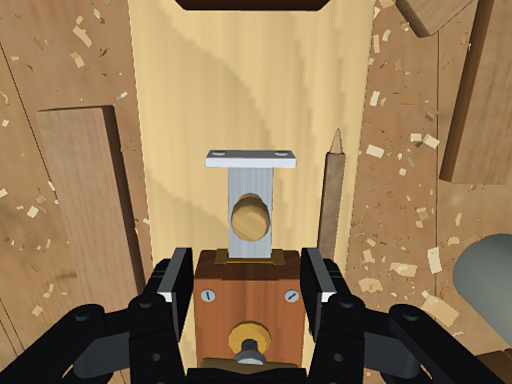

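The knob at (250,217) is centred between the fingers. I'll descend and grip it.

Request:
apply_moves(
  moves=[
    [0.001,0,-0.016,0,0,0,50],
    [0.0028,0.0004,-0.036,0,0,0,50],
    [0.0028,0.0004,-0.056,0,0,0,50],
    [0.0028,0.0004,-0.076,0,0,0,50],
    [0.0028,0.0004,-0.088,0,0,0,50],
    [0.0028,0.0004,-0.092,0,0,0,50],
    [0.0028,0.0004,-0.092,0,0,0,50],
    [0.0028,0.0004,-0.092,0,0,0,50],
  ],
)

```text
time: 26.8
tool_pos: [578.8, 127.5, 39.1]
ee_rot: [[0.234, 0.972, 0.0], [0.972, -0.234, 0.0], [0.0, 0.0, -1.0]]
force: [-0.1, -0.7, -0.9]
gripper_width: 49.8
grasp_force: 0.0
```

Request:
apply_moves(
  moves=[
    [0,0,0,0,0,0,15],
    [0,0,0,0,0,0,15],
    [0,0,0,0,0,0,15],
    [0,0,0,0,0,0,15],
    [0,0,0,0,0,0,15],
    [0,0,0,0,0,0,15],
    [0,0,0,0,0,0,15],
    [0,0,0,0,0,0,15],
  ],
  force=25,
)

```text
time: 27.6
tool_pos: [578.0, 127.6, 39.4]
ee_rot: [[0.234, 0.972, -0.001], [0.972, -0.234, 0.0], [0.0, -0.001, -1.0]]
force: [-3.7, 1.3, 5.1]
gripper_width: 20.1
grasp_force: 24.5
```

```bash
python3 st.py
```

```text
t 27.6 tcp [578.01 127.62  39.37] yaw 76.46 F [-3.67  1.32  5.15] T [[0.146, 0.536, -0.009], [0.146, 0.536, -0.009], [0.146, 0.536, -0.009]] q6 0.337 w 20.137355077094305 g 24.52564912266098
```

To row units: 75.8 mm is 0.1516, 18.4 mm is 0.0368.

Request:
apply_moves(
  moves=[
    [0.002,0.0082,0,0,0,0,15],
    [0.0066,0.0272,0,0,0,0,15],
    [0.0118,0.0486,0,0,0,0,15],
    [0.017,0.07,0,0,0,0,15],
    [0.0222,0.0914,0,0,0,0,15],
    [0.0274,0.113,0,0,0,0,15],
    [0.0326,0.1344,0,0,0,0,15],
    [0.0368,0.1516,0,0,0,0,15],
  ],
)

```text
time: 28.4
tool_pos: [596.6, 203.5, 39.4]
ee_rot: [[0.234, 0.972, -0.001], [0.972, -0.234, -0.0], [-0.0, -0.001, -1.0]]
force: [-3.7, 0.2, 4.6]
gripper_width: 20.2
grasp_force: 24.5
```

```bash
python3 st.py
```

```text
t 28.4 tcp [596.6  203.52  39.38] yaw 76.48 F [-3.74  0.21  4.61] T [[-0.189, 0.409, -0.016], [-0.189, 0.409, -0.016], [-0.189, 0.409, -0.016]] q6 0.456 w 20.232274096987624 g 24.494071800727397
```

To row units: 5.8 mm is 0.0116, 5 mm is 0.01.

Request:
apply_moves(
  moves=[
    [0.0004,0.002,0,0,0,0,15],
    [0.001,0.004,0,0,0,0,15],
    [0.0014,0.006,0,0,0,0,15],
    [0.002,0.008,0,0,0,0,15],
    [0.0024,0.01,0,0,0,0,15],
    [0.0028,0.0116,0,0,0,0,15],
    [0.0028,0.0116,0,0,0,0,15],
    [0.0028,0.0116,0,0,0,0,15],
  ],
)

```text
time: 29.2
tool_pos: [597.9, 208.8, 39.4]
ee_rot: [[0.234, 0.972, -0.0], [0.972, -0.234, -0.0], [-0.0, -0.0, -1.0]]
force: [-2.6, -0.2, 5.1]
gripper_width: 19.8
grasp_force: 24.7
```

```bash
python3 st.py
```

```text
t 29.2 tcp [597.94 208.76  39.4 ] yaw 76.46 F [-2.62 -0.22  5.11] T [[0.006, 0.499, -0.066], [0.006, 0.499, -0.066], [0.006, 0.499, -0.066]] q6 0.463 w 19.81792351670083 g 24.670370989479125
```

To row units: 2.5 mm is 0.005, 2 mm is 0.004.

Request:
apply_moves(
  moves=[
    [0.0002,0.001,0,0,0,0,15],
    [0.0004,0.002,0,0,0,0,15],
    [0.0008,0.003,0,0,0,0,15],
    [0.001,0.004,0,0,0,0,15],
    [0.0012,0.005,0,0,0,0,15],
    [0.0012,0.005,0,0,0,0,15],
    [0.0012,0.005,0,0,0,0,15],
    [0.0012,0.005,0,0,0,0,15],
  ],
)

```text
time: 30.0
tool_pos: [598.1, 209.6, 39.3]
ee_rot: [[0.234, 0.972, -0.002], [0.972, -0.234, -0.003], [-0.003, -0.001, -1.0]]
force: [-3.3, -6.0, 7.9]
gripper_width: 20.1
grasp_force: 25.0
```

```bash
python3 st.py;python3 - <<'E'
from h import *
c,p,d,W=cloud("wrist","pics/w6.png")
E
```

```text
t 30.0 tcp [598.07 209.55  39.35] yaw 76.49 F [-3.35 -5.97  7.93] T [[-0.998, 0.701, -0.028], [-0.998, 0.701, -0.028], [-0.998, 0.701, -0.028]] q6 0.467 w 20.096768539849492 g 25.048265320365317
```

View pics/w6.png

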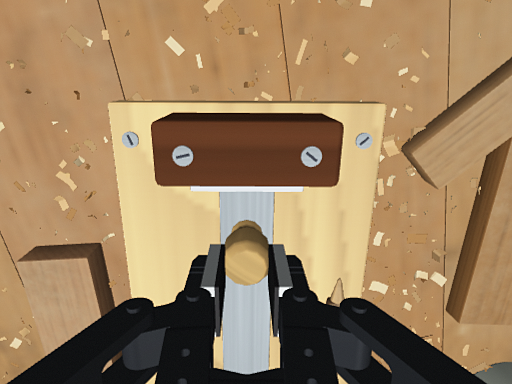

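The plate stands against the end block at row 187, with about 6 N of contact force. Releasing and rising.

To row units: 25 mm is 0.05, 10 mm is 0.02.

Request:
apply_moves(
  moves=[
    [-0.0006,-0.003,0,0,0,0,15],
    [-0.0006,-0.003,0,0,0,0,50],
    [-0.0006,-0.003,0,0,0,0,50],
    [-0.0006,-0.003,0,0,0,0,50],
    [-0.0006,-0.003,0,0,0,0,50],
    [-0.0006,-0.003,0,0,0,0,50],
    [-0.0006,-0.003,0.02,0,0,0,50],
    [-0.0006,-0.003,0.05,0,0,0,50],
  ],
)

```text
time: 30.85
tool_pos: [597.8, 209.9, 63.9]
ee_rot: [[0.234, 0.972, -0.002], [0.972, -0.234, -0.0], [-0.001, -0.002, -1.0]]
force: [0.2, -0.3, -0.1]
gripper_width: 50.2
grasp_force: 0.0
```

To row units: 110 mm is 0.22, 100 mm is 0.2.

Request:
apply_moves(
  moves=[
    [0,0,0.04,0,0,0,50],
    [0,0,0.08,0,0,0,50],
    [0,0,0.12,0,0,0,50],
    [0,0,0.16,0,0,0,50],
    [0,0,0.2,0,0,0,50],
    [0,0,0.22,0,0,0,50],
    [0,0,0.22,0,0,0,50],
    [0,0,0.22,0,0,0,50],
  ],
)

```text
time: 31.65
tool_pos: [598.4, 210.0, 173.9]
ee_rot: [[0.234, 0.972, -0.0], [0.972, -0.234, 0.0], [0.0, -0.0, -1.0]]
force: [0.0, 0.6, -0.8]
gripper_width: 50.2
grasp_force: 0.0
```

```bash
python3 st.py;python3 - <<'E'
from h import *
c,p,d,W=cloud("wrist","pics/w7.png")
r,a,z,m=handle(W);P=W[m&(W[...,2]>98)&(W[...,2]<106)][:,:2].astype(np.float32);print(cv2.minAreaRect(P) if len(P)>20 else "handle out of view")
k=(W[...,2]>67)&(W[...,2]<73)&(np.hypot(W[...,0]-597,W[...,1]-209)<15);k=W[k].mean(0);print("knob",k,"travel",(k[:2]-[557.3,45.1])@[.2358,.9718]-79)
E
```

```text
t 31.65 tcp [598.37 210.01 173.87] yaw 76.46 F [ 0.04  0.58 -0.84] T [[-0.019, -0.005, -0.013], [-0.019, -0.005, -0.013], [-0.019, -0.005, -0.013]] q6 0.465 w 50.18447068349006 g 0.0
((556.0987548828125, 50.70033645629883), (5.467213153839111, 52.97714614868164), 71.23332977294922)
knob [597.56469608 209.20152101  67.68952015] travel 89.96827345125766
```

View pics/w7.png

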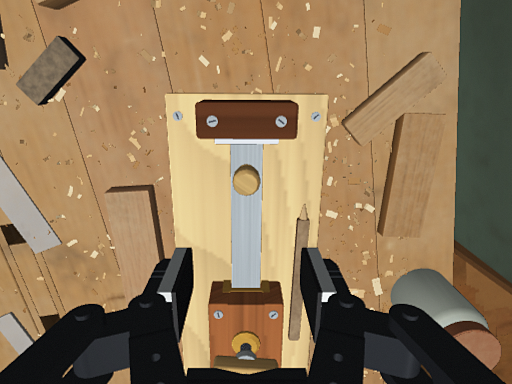

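The plate sits against the block at (246,140), travel measures about 90 mm, the handle is still at about yaw 161, and the gripper is clear.

```bash
python3 -c "
from plant import *
print(close_job())"
```

```text
the job is handed in; nothing more can be done
None
```

I turned the gib screw in until it bottomed (about 0.85 N m, over the suggested 0.3–0.5 but well under 2), backed it off about 90°, and slid the bar about 90 mm to the end block. The job is handed in at about 32 s with the gripper clear; no verdict was returned.

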